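Reference flask from the drawer to the microscope stage

TASK

Pull open the top drawer of the bench drawer unit, take out the culture flask that is filed there on its edge, lay it flat on the bench with its growth face down and let go. Then take it up again across its width and set it on the microscope stage, not dropped and not tipped over there but lowered already level: growth face down, centred over the viewing window, its length running left to right along the stage, cap to either side. Push the drawer fully shut, leave the two other things in it, and do not disturb what else stands on the bench.

Things in the scene. Friction and masses are not known exactly. Their poses are not given: they have to be found in the camera images.
- unit_front (a point): Middle of the top front edge of the grey bench drawer unit (fixed; 250 deep x 260 wide x 180 mm high, two drawers one above the other, at varying place and yaw). Axes: x points into the unit, away from its front, y along the front, z up. The shut drawer's front panel stands 15 mm in front of this edge.
- unit_drawer0 (a joint): Slide of the top drawer in m: 0 shut, grows as the drawer comes out along the unit's -x; travel 0.174 m. May start up to 6 mm ajar. About 1 N of friction plus 4 N per m/s; it stays where it is left. With it out 0.14 m or more, the middle of each filed thing is at least 45 mm clear of the unit's top.
- drawer_floor (a point): Front middle of the top drawer's inner floor, at the foot of the front panel, 100 mm above the bench; moves with the drawer, x points into the unit. Inside 205 (x) x 218 mm (y); side and back walls 58 mm, front panel 69 mm above the floor. White fins 18 mm high, 3 mm thick make three lanes along x, 32 mm wide, centres at y = -68, 0, 68 mm; a stop bar 18 mm high ends them at x = 121 mm.
- unit_drawer0_handle (a point): Middle of the top drawer's handle, a horizontal steel bar along y, 120 mm long, 11 mm thick, its axis 35 mm in front of the drawer's front panel (29 mm of free gap) and 38 mm below the unit's top (142 mm above the bench). Moves with the drawer; axes as the unit's (x points into the unit).
- flask: Clear plastic culture flask, orange cap, 35 to 70 g. Body 70 (x) x 24 thick (y) x 46 mm wide (z), 30 mm wide over its last 18 mm at the cap (+x). Origin: mid-body. y points out of the roof (paper label); the -y side is the growth face (pink cell layer). Starts on edge (z up) in any lane, cap to the drawer front, roof to the unit's -y. Flat, growth face down: y up, origin 12 mm up.
- flask_cap (a point): Middle of the flask's screw cap, 23 mm in diameter, 22 mm long, 53 mm from the flask's origin along its x; lying growth face down, the cap is just clear of the support.
- case: Black counting-chamber case, plain box 90 (x) x 23 (y) x 44 mm (z), 110 g, filed on edge in another lane. Stays in the drawer. Origin: about its middle.
- mailer: Grey ribbed slide mailer with a white lid end, box 92 (x) x 22 (y) x 46 mm (z), 60 g, filed on edge in another lane. Stays in the drawer. Origin: about its middle.
- microscope: White digital inverted microscope, fixed: foot 300 x 180 mm, black stage plate 180 (x) x 210 (y) x 12 mm. Behind the stage, from x = 95 mm on, the rear column rises 38 mm above it; the light arm hinged there is tilted back, clear of the stage. Origin: on the bench below the stage centre; front faces its own -x, roughly towards the robot; it stands at varying place and yaw.
- stage (a point): Centre of the viewing window (small dark disc within a flush aluminium disc 104 mm in diameter) on the flat top of the microscope stage, 165 mm above the bench. Axes as the microscope's: x to the back, y left-right along the stage, z up.
- counter: Bystander: aluminium desk counter with four white keys, 174 x 72 x 32 mm, loose. Origin: under its middle.
- dishes: Bystander: stack of three 60 mm dishes, 63 mm in diameter, 40 mm high, loose. Origin: under its middle.
- bottle: Bystander: glass bottle, 60 mm in diameter, 130 mm high, loose. Origin: under its middle.
- tipbox: Bystander: pipette tip box 122 x 82 x 62 mm, loose. Origin: under its middle.
- tuberack: Bystander: round purple tube rack, 110 mm in diameter, 54 mm high with tubes, loose. Origin: under its middle.
- marker: Bystander: marker pen, 130 mm long, lying, loose. Origin: under its middle.

How it is judged (in metres and radians):
On the way, in this order (a step that is already met when the one before it is completed fails the run):
1. the top drawer is pulled open by at least 100 mm (value of joint unit_drawer0 above 0.1 m), for 0.1 s.
2. the flask lies flat on the bench, growth face down, let go (height (world z) of flask below 0.02 m and angle between flask's own y axis and vertical below 0.15 rad and contact force between the fingers and flask below 0.1 N), for 0.2 s.
At the end, for the whole second after the job is handed in: The flask rests on the microscope stage growth face down (level within 0.1 rad), within 15 mm of the window centre, its length within 0.2 rad of the stage's left-right axis, cap either way; the top drawer is shut to within 5 mm with the case and the mailer still inside (horizontal distance between flask and stage below 0.015 m and z of flask in the frame of stage between 0.008 and 0.016 m and angle between flask's own y axis and vertical below 0.1 rad and angle between the x axis of flask and the y axis of stage, either way round below 0.2 rad and linear speed of flask below 0.02 m/s and value of joint unit_drawer0 below 0.005 m and z of each of case, mailer in the frame of unit_drawer0_handle below 0 m and distance between each of case, mailer and unit_drawer0_handle below 0.25 m and x of each of case, mailer in the frame of unit_drawer0_handle above 0.05 m); the robot touches nothing.
It fails at once if the flask touches the microscope while tipped by more than 0.35 rad (contact force between flask and microscope above 0.3 N and angle between flask's own y axis and vertical above 0.35 rad).
It fails at once if the flask is dropped onto the stage (let go more than 10 mm above it) (horizontal distance between flask and stage below 0.1 m and z of flask in the frame of stage above 0.022 m and contact force between the fingers and flask below 0.1 N).
It fails at once if something else on the bench is pushed by more than 30 mm (distance of any of counter, dishes, bottle, tipbox, tuberack, marker from where it was at the start of the episode above 0.03 m).
It also fails if it takes over 72 s, if anything falls off the work surface, if the arm or the gripper's body presses on something with over 40 N, if the wrist force passes 120 N, or if a joint passes its speed limit or range.

ROBOT

A 6-joint arm with a two-finger parallel gripper is mounted at the origin on the work surface. World frame = base frame: x ahead of the robot, y to its left, z up, the work surface at z = 0. Lengths are in m, angles in degrees, forces in N, time in s.
With the tool pointing down it reaches from about 0.375 to 0.9 m from the base axis. Payload 3.1 kg.
Tool frame: the origin (TCP) lies midway between the tips of the shut fingers; the grasp point (between the pads) lies 19 mm behind it; z points along the fingers, y is the line along which they close (so a half turn about z gives the same grasp; the last joint's range is limited). The gripper opens to 87 mm and grips with 3 to 60 N. Pads are 19 mm wide; open, the fingers measure 117 mm over their backs; the gripper's body (75 mm by 190 mm) begins 51 mm behind the grasp point.
Start: joints at [56.923, 30.224, 82.088, -0, 67.689, -10.227], TCP at [0.243, 0.576, 0.223] pointing down, gripper open.
Joint ranges: [-176.69, 176.69], [-43.24, 126.21], [12.49, 139.97], [-82, 262], [0, 151.66], [-163.58, 163.58]. Speed limits (degrees/s): [159.86, 159.86, 180, 180, 180, 180].

INTERFACE

Orientations are given as a 3x3 rotation matrix whose columns are the frame's x, y, z axes.
In Python, from rig import read_state, capture, camera_info, hand_in gives the robot as it stands.
- The arm moves only by the tool drive_tool, never from a script. Its argument "motion" is a list of rows, each a list of 2 entries, a list of its own where there are three numbers: the shift along the tool's x, y, z in mm, then the turn, a rotation vector about the tool's x, y, z in rad. A call has 1 to 5 rows; each row shifts and turns the commanded pose from where the row before left it, along the tool's axes as they then stand; what a row does not reach is not made up. A row lasts 1/10 s, in which the tool goes at most 50 mm and 8.59 degrees, less where a joint would pass 70% of its speed; a pose out of reach is approached as far as the arm can. A call is refused whole if a number of a shift passes 50 or a number of a turn 0.15, either way. A call with a gripper value outside its range is refused whole. "gripper" is the opening, from 0 (shut) to 1 (fully open), set as the call begins (left out, the last holds). The fingers move at their own pace and stop on an object; the grip force is fixed at half the most. Time passes only in rows, so rows that do not move let the fingers close. It gives the time, the measured TCP pose, the force, the opening and the grip force at its end, in the units of the state.
- read_state(): the state, without advancing time (a new reading comes with each control period).
- capture(name): name is "side" or "top"; returns the picture (480x640x3 uint8, red, green, blue); there is no depth.
- camera_info(name): a dict with "fovy" (degrees; the focal length in pixels is half the picture's height over the tangent of half this angle, whatever the lens; pixels are square), "cx", "cy" (the principal point, pixels), "k1" (the pictures are not rectified: a ray, as slopes to the right and down, at radius r is drawn at 1 + k1 r^2 times it, then the intrinsics apply), "xyz" and "orientation" of the camera in the world. Camera axes: x right, y down, z forward; pixel columns grow to the right and rows downward; lengths in m; the calibration is good to about 2 mm. A picture is of the moment at which its call begins. camera_info takes no time and is no camera call.
- hand_in(): hands the job in; it is judged then, once.
The state is a dict: "time_s": time; "joint_positions": joint angles; "qvel": joint speeds; "tau": joint torques, N m; "position": TCP position; "tcp_rot": TCP orientation; "force": force on the tool from outside, world axes, zero at the start; "moment": the same for the moment, N m; "opening": opening from 0.0 (shut) to 1.0 (fully open); "grasp_force": force on a finger pad.
Only numpy, scipy, OpenCV 4.12 (cv2) and the standard library are available. Lean on these libraries where they do the work, as an engineer would, in place of code of your own. Each camera call takes 0.05 s, during which the arm holds its last target. There are 200 camera calls.

## Working session

There is one attempt and no reset: what is moved stays moved. The work goes in short steps, Python scripts to look and compute and a tool call to move; the robot and the scene stay as the last step left them, time stands still between calls to the robot, and variables do not carry over. Pictures are saved under pics/ and viewed, at most 10 in all, crops included, and the job is handed in when it is done.

Besides the shell and the picture viewer there is one more tool, called after "Request:" as name(argument=value, ...), one argument or row to a line, values as JSON. drive_tool: Moves the arm, as the interface text tells. Its arguments: {"type":"object","properties":{"motion":{"type":"array","items":{"type":"array"}},"gripper":{"type":"number"}},"required":["motion"]}

```bash
mkdir -p pics; ls
python3 - <<'E'
from rig import *
import cv2
for n in("side","top"):
    print(n,camera_info(n)); cv2.imwrite(f"pics/{n}0.png",capture(n)[:,:,::-1])
s=read_state();print(s)
E
```

```text
pics
side {'fovy': 43.442350128584565, 'cx': 328.29240533602183, 'cy': 235.81150681158414, 'k1': -0.16250852356495663, 'xyz': array([ 0.06965417, -0.87127696,  1.00065626]), 'orientation': array([[ 0.86473811, -0.33627496,  0.37302434],
       [-0.50200887, -0.60044863,  0.62245365],
       [ 0.01466638, -0.72552091, -0.68804382]])}
top {'fovy': 42.17030905082792, 'cx': 327.02361452757646, 'cy': 234.49754648614146, 'k1': -0.18812039892019086, 'xyz': array([ 0.32074514, -0.12339993,  1.69674513]), 'orientation': array([[-0.03054656, -0.99069274,  0.1326454 ],
       [-0.99946225,  0.03185706,  0.0077683 ],
       [-0.01192169, -0.13233677, -0.99113312]])}
{'time_s': 0.1, 'joint_positions': array([ 5.69246592e+01,  3.02747562e+01,  8.21492476e+01, -2.11983806e-03,
        6.76905395e+01, -1.02263363e+01]), 'qvel': array([ 0.08279427, -0.19281453, -0.16722733,  0.03283444, -0.02276745,
        0.06351584]), 'tau': array([ 9.72477847e-05, -4.40983415e+01, -1.77150017e+01,  6.34853239e-02,
        5.33653074e-02, -4.05621768e-05]), 'position': array([0.24229158, 0.57539831, 0.2216564 ]), 'tcp_rot': array([[-9.21536673e-01,  3.88289882e-01, -1.06234078e-03],
       [ 3.88291202e-01,  9.21535172e-01, -1.69388128e-03],
       [ 3.21267428e-04, -1.97347130e-03, -9.99998001e-01]]), 'force': array([ 0.20834493, -0.15867525,  0.3870441 ]), 'moment': array([-0.00585068, -0.0497769 , -0.03988314]), 'grasp_force': 0.0, 'opening': 0.9989680176373537}
```

View pics/top0.png

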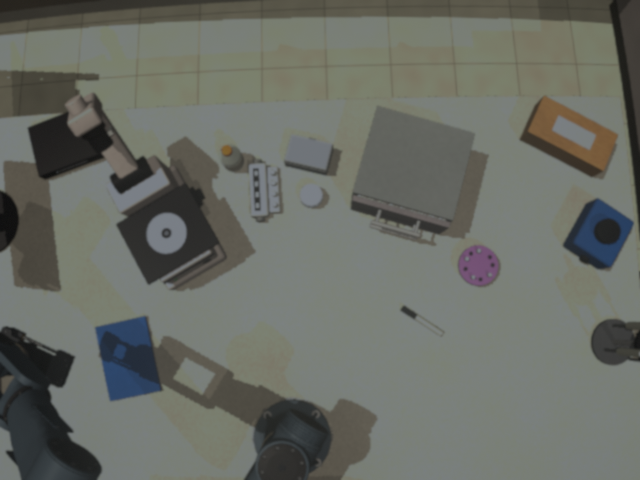

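View pics/side0.png

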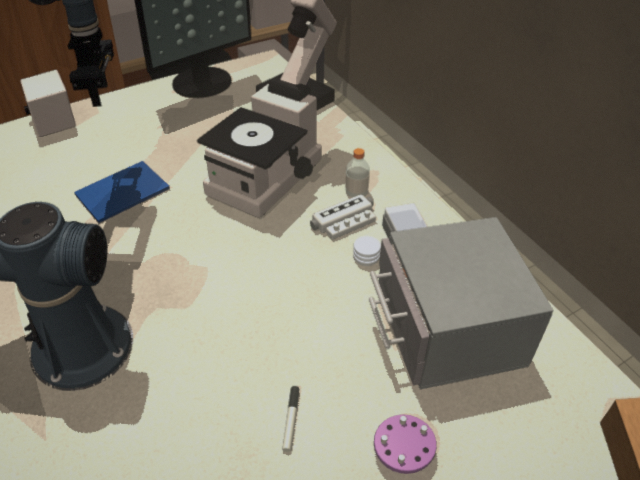

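The top view shows the drawer unit around (410,170) with its handle near (403,228). The stage disc is at (166,233), and the marker and tube rack are in front of the unit. I'll zoom in for corner pixels.

```bash
cat > h.py <<'E'
import numpy as np, cv2
from rig import *
def cam(n):
    c=camera_info(n); f=240/np.tan(np.radians(c['fovy']/2)); return c,f
def proj(n,P):
    c,f=cam(n); q=(np.atleast_2d(P)-c['xyz'])@c['orientation']; s=q[:,:2]/q[:,2:]
    s=s*(1+c['k1']*(s**2).sum(1,keepdims=True)); return s*f+[c['cx'],c['cy']]
def back(n,uv,z):
    c,f=cam(n); d=(np.atleast_2d(uv).astype(float)-[c['cx'],c['cy']])/f; s=d.copy()
    for _ in range(20): s=d/(1+c['k1']*(s**2).sum(1,keepdims=True))
    r=np.c_[s,np.ones(len(s))]@c['orientation'].T
    return c['xyz']+r*((z-c['xyz'][2])/r[:,2])[:,None]
def crop(n,x0,y0,w,h,k,im=None):
    im=capture(n) if im is None else im
    o=cv2.resize(im[y0:y0+h,x0:x0+w],None,fx=k,fy=k,interpolation=cv2.INTER_CUBIC)
    return cv2.convertScaleAbs(o,alpha=1.6,beta=20)[:,:,::-1]
E
python3 - <<'E'
from h import *
im=capture("top")
a=crop("top",345,95,135,155,3,im)  # 405x465
b=crop("top",110,180,125,155,3,im)
cv2.imwrite("pics/z0.png",np.hstack([a,b]))
E
```

```text
(no output)
```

View pics/z0.png

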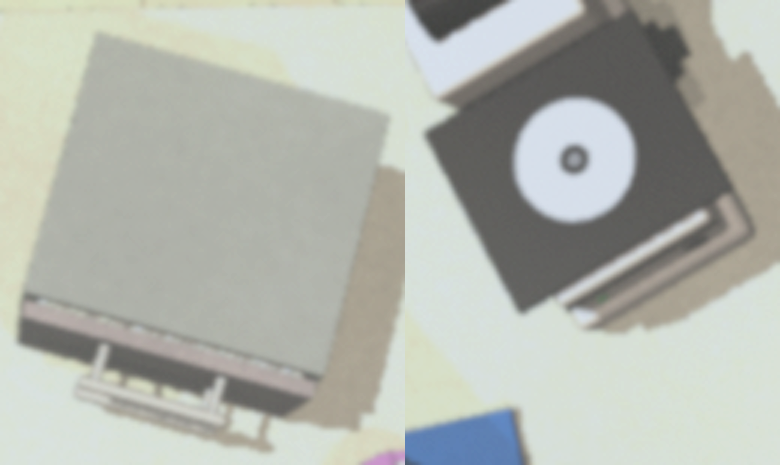

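The zoom gives the unit top corners at crop (97,32), (389,117), (323,378) and (25,293). The stage window is at (575,160), with stage corners (425,132), (522,313), (733,195) and (630,12).

Run:
```python
from h import *
u=np.array([[97,32],[389,117],[323,378],[25,293]])/3+[345,95]
U=back("top",u,.18)[:,:2];print(U)
loc=np.array([[.25,.13],[.25,-.13],[0,-.13],[0,.13]]) # x in, y left
def fit(loc,W):
    a=loc-loc.mean(0);b=W-W.mean(0)
    th=np.arctan2((a[:,0]*b[:,1]-a[:,1]*b[:,0]).sum(),(a*b).sum())
    R=np.array([[np.cos(th),-np.sin(th)],[np.sin(th),np.cos(th)]])
    t=W.mean(0)-R@loc.mean(0);print(np.degrees(th),t,(loc@R.T+t-W)*1e3);return th,R,t
th,R,t=fit(loc,U)
s=np.array([[20,132],[117,313],[328,195],[225,12]])/3+[110,180]
S=back("top",s,.165)[:,:2]
fit(np.array([[.09,.105],[-.09,.105],[-.09,-.105],[.09,-.105]]),S)
print("window",back("top",np.array([[170,160]])/3+[110,180],.165))
for d in(0,.006):
  for p in([-.05-d,.06],[-.05-d,-.06]):
    w=R@p+t; print(w,(proj("top",[*w,.142])-[345,95])*3,proj("side",[*w,.142]))
for n,p in dict(bottle=(232,160),counter=(262,190),dishes=(313,196),rack=(479,266),mk1=(403,309),mk2=(442,334)).items(): print(n,back("top",p,.03)[0,:2])
```

```text
[[ 0.85097594 -0.24990589]
 [ 0.76975518 -0.49526425]
 [ 0.54746657 -0.42389942]
 [ 0.62635192 -0.17999675]]
-17.850444942319125 [ 0.57965492 -0.2989499 ] [[ 6.49329549 -1.93558942]
 [ 8.01535958 -4.06079414]
 [-7.66100178  1.20774387]
 [-6.84765329  4.78863969]]
28.39083487771138 [0.53977945 0.2920745 ] [[-1.06260813  1.89830459]
 [-3.38780963  2.95841761]
 [ 2.58842647 -1.2608418 ]
 [ 1.86199128 -3.59588039]]
window [[0.54171169 0.2930139  0.165     ]]
[ 0.55045393 -0.22651163] [[ 82.14892911 388.6750682 ]] [[369.11608935 273.88729506]]
[ 0.51366992 -0.34073482] [[219.25036607 427.64037551]] [[386.23836911 321.38300761]]
[ 0.54474277 -0.22467243] [[ 80.2427643  395.45256501]] [[366.14097822 274.34230713]]
[ 0.50795876 -0.33889561] [[217.41431881 434.44262638]] [[383.06053009 321.92189293]]
bottle [0.76043367 0.14648748]
counter [0.67246251 0.06396305]
dishes [ 0.65090877 -0.07534469]
rack [ 0.44456107 -0.51905306]
mk1 [ 0.33670286 -0.30696556]
mk2 [ 0.26609889 -0.40893318]
```

```bash
cat >> h.py <<'E'
from scipy.spatial.transform import Rotation as Ro, Slerp
def down(yaw,tilt=0): # yaw: world angle of tool y, deg; tilt: turn about tool x, deg
    a=np.radians(yaw); y=np.array([np.cos(a),np.sin(a),0]); z=np.array([0,0,-1.])
    return np.c_[np.cross(y,z),y,z]@Ro.from_rotvec([np.radians(tilt),0,0]).as_matrix()
def plan(p,yaw,n,tilt=0):
    s=read_state(); p0=s['position'];R0=s['tcp_rot']; p=np.array(p)
    sl=Slerp([0,1],Ro.from_matrix([R0,down(yaw,tilt)]))
    w=(sl(0).inv()*sl(1)).as_rotvec()/n
    print("t",round(s['time_s'],2),"p0",p0.round(4),"dist/row",np.linalg.norm(p-p0)/n*1e3,"rot/row",np.linalg.norm(w))
    for i in range(n): print([(sl(i/n).inv().apply((p-p0)/n)*1e3).round(1).tolist(),w.round(4).tolist()])
E
python3 -c "
from h import *
plan([.5393,-.2866,.25],-17.85,20)"
```

```text
t 0.15 p0 [0.2424 0.5755 0.2218] dist/row 45.61161279869129 rot/row 0.07417642186634629
[[-30.4, -34.0, -1.4], [-0.0001, 0.0, 0.0742]]
[[-32.9, -31.6, -1.4], [-0.0001, 0.0, 0.0742]]
[[-35.1, -29.1, -1.4], [-0.0001, 0.0, 0.0742]]
[[-37.2, -26.4, -1.4], [-0.0001, 0.0, 0.0742]]
[[-39.0, -23.6, -1.4], [-0.0001, 0.0, 0.0742]]
[[-40.7, -20.6, -1.4], [-0.0001, 0.0, 0.0742]]
[[-42.1, -17.6, -1.4], [-0.0001, 0.0, 0.0742]]
[[-43.3, -14.4, -1.4], [-0.0001, 0.0, 0.0742]]
[[-44.2, -11.1, -1.4], [-0.0001, 0.0, 0.0742]]
[[-44.9, -7.8, -1.4], [-0.0001, 0.0, 0.0742]]
[[-45.4, -4.5, -1.4], [-0.0001, 0.0, 0.0742]]
[[-45.6, -1.1, -1.4], [-0.0001, 0.0, 0.0742]]
[[-45.5, 2.3, -1.4], [-0.0001, 0.0, 0.0742]]
[[-45.2, 5.6, -1.4], [-0.0001, 0.0, 0.0742]]
[[-44.7, 9.0, -1.4], [-0.0001, 0.0, 0.0742]]
[[-43.9, 12.3, -1.4], [-0.0001, 0.0, 0.0742]]
[[-42.9, 15.5, -1.4], [-0.0001, 0.0, 0.0742]]
[[-41.6, 18.6, -1.4], [-0.0001, 0.0, 0.0742]]
[[-40.1, 21.7, -1.4], [-0.0001, 0.0, 0.0742]]
[[-38.4, 24.6, -1.4], [-0.0001, 0.0, 0.0742]]
```

Request:
drive_tool(
  motion=[
    [[-30,-34,-6],[0,0,0.074]],
    [[-33,-32,-6],[0,0,0.074]],
    [[-35,-29,-6],[0,0,0.074]],
    [[-37,-26,-6],[0,0,0.074]],
    [[-39,-24,-4],[0,0,0.074]],
  ],
  gripper=0.29,
)

```text
time_s: 0.65
position: [0.3166, 0.3589, 0.2508]
tcp_rot: [[-0.717, 0.697, 0.001], [0.697, 0.717, 0.0], [-0.0, 0.0, -1.0]]
force: [0.4, 0.0, -1.0]
opening: 0.632
grasp_force: 0.0
```

Request:
drive_tool(
  motion=[
    [[-41,-21,0],[0,0,0.074]],
    [[-42,-18,0],[0,0,0.074]],
    [[-43,-14,0],[0,0,0.074]],
    [[-44,-11,0],[0,0,0.074]],
    [[-45,-8,0],[0,0,0.074]],
  ],
)

```text
time_s: 1.15
position: [0.3906, 0.1431, 0.2506]
tcp_rot: [[-0.416, 0.909, 0.0], [0.909, 0.416, 0.0], [-0.0, 0.0, -1.0]]
force: [0.5, -0.2, -0.5]
opening: 0.298
grasp_force: 0.0
```

Request:
drive_tool(
  motion=[
    [[-45,-4,0],[0,0,0.074]],
    [[-46,-1,0],[0,0,0.074]],
    [[-45,2,0],[0,0,0.074]],
    [[-45,6,0],[0,0,0.074]],
    [[-45,9,0],[0,0,0.074]],
  ],
)

```text
time_s: 1.65
position: [0.4658, -0.0718, 0.2505]
tcp_rot: [[-0.058, 0.998, -0.0], [0.998, 0.058, 0.0], [0.0, -0.0, -1.0]]
force: [0.5, 0.7, -0.0]
opening: 0.287
grasp_force: 0.0
```

Request:
drive_tool(
  motion=[
    [[-44,12,0],[0,0,0.074]],
    [[-43,15,0],[0,0,0.074]],
    [[-42,19,0],[0,0,0.074]],
    [[-40,22,0],[0,0,0.074]],
    [[-38,25,0],[0,0,0.074]],
  ],
)

```text
time_s: 2.15
position: [0.5411, -0.2873, 0.2502]
tcp_rot: [[0.307, 0.952, -0.0], [0.952, -0.307, 0.001], [0.0, -0.001, -1.0]]
force: [0.4, 0.3, 0.4]
opening: 0.295
grasp_force: 0.0
```

```bash
python3 -c "
from h import *
plan([.5393,-.2866,.22],-17.85,2)
im=capture('side')
cv2.imwrite('pics/s1.png',crop('side',300,190,260,200,3,im))
print(proj('side',[[.5393,-.2866,.142]]),read_state()['opening'])"
```

```text
t 2.15 p0 [ 0.5411 -0.2873  0.2502] dist/row 15.118152386477872 rot/row 0.00038889757927914546
[[0.1, -1.0, 15.1], [-0.0003, -0.0002, -0.0]]
[[0.1, -1.0, 15.1], [-0.0003, -0.0002, -0.0]]
[[381.46159489 296.40217381]] 0.2895580713886095
```

View pics/s1.png

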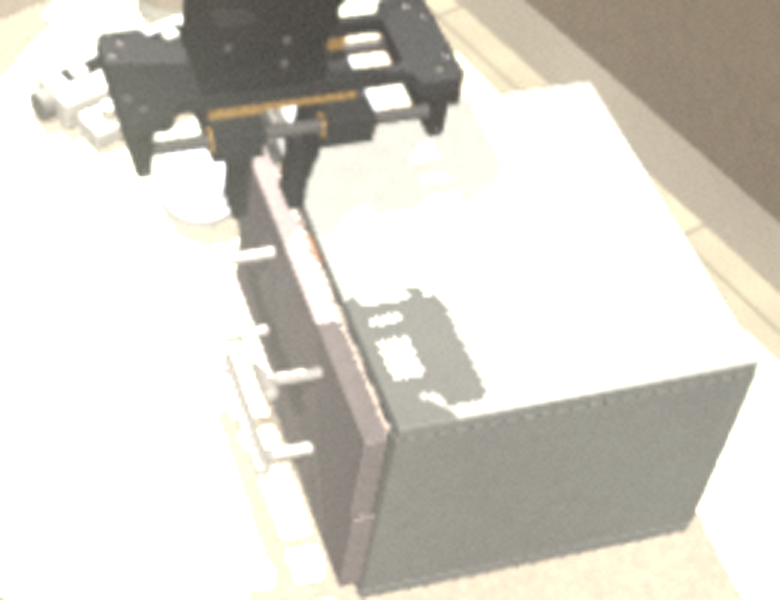

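The gripper hangs over the front panel. The upper handle's posts are near crop (255,255) and (300,375), which agrees with the predicted handle position, so I'm descending around the bar.

Request:
drive_tool(
  motion=[
    [[0,-2,40],[0,0,0]],
    [[0,0,30],[0,0,0]],
    [[0,0,20],[0,0,0]],
    [[0,0,20],[0,0,0]],
    [[0,0,14],[0,0,0]],
  ],
)

```text
time_s: 2.7
position: [0.5382, -0.2842, 0.1247]
tcp_rot: [[0.303, 0.953, -0.002], [0.953, -0.303, 0.002], [0.001, -0.002, -1.0]]
force: [-0.3, -0.4, 0.1]
opening: 0.288
grasp_force: 0.0
```

Request:
drive_tool(
  motion=[
    [[0,0,0],[0,0,0]],
    [[0,0,0],[0,0,0]],
    [[0,0,0],[0,0,0]],
    [[0,0,0],[0,0,0]],
  ],
  gripper=0,
)

```text
time_s: 3.1
position: [0.5396, -0.2852, 0.1275]
tcp_rot: [[0.303, 0.953, 0.001], [0.953, -0.303, -0.001], [-0.001, 0.002, -1.0]]
force: [-0.4, 0.0, 0.0]
opening: 0.112
grasp_force: 30.0
```

Request:
drive_tool(
  motion=[
    [[0,-20,0],[0,0,0]],
    [[0,-40,0],[0,0,0]],
    [[0,-40,0],[0,0,0]],
    [[0,-40,0],[0,0,0]],
    [[0,-22,0],[0,0,0]],
  ],
)

```text
time_s: 3.6
position: [0.3828, -0.2352, 0.1275]
tcp_rot: [[0.303, 0.953, 0.0], [0.953, -0.303, -0.001], [-0.001, 0.001, -1.0]]
force: [2.0, -0.6, -4.9]
opening: 0.114
grasp_force: 30.0
```

Request:
drive_tool(
  motion=[
    [[0,0,0],[0,0,0]],
    [[0,0,0],[0,0,0]],
    [[0,0,0],[0,0,0]],
  ],
  gripper=0.29,
)

```text
time_s: 3.9
position: [0.3861, -0.2369, 0.1272]
tcp_rot: [[0.303, 0.953, 0.002], [0.953, -0.303, -0.002], [-0.001, 0.003, -1.0]]
force: [0.2, 0.4, 0.5]
opening: 0.268
grasp_force: 0.0
```

Request:
drive_tool(
  motion=[
    [[0,0,-20],[0,0,0]],
    [[0,0,-40],[0,0,0]],
    [[0,0,-50],[0,0,0]],
    [[0,0,-50],[0,0,0]],
    [[50,0,0],[0,0,0]],
  ],
)

```text
time_s: 4.4
position: [0.4055, -0.1961, 0.294]
tcp_rot: [[0.31, 0.951, 0.015], [0.951, -0.309, -0.015], [-0.01, 0.019, -1.0]]
force: [1.7, -0.7, 0.4]
opening: 0.286
grasp_force: 0.0
```

Request:
drive_tool(
  motion=[
    [[50,0,0],[0,0,0]],
    [[50,0,0],[0,0,0]],
    [[50,0,0],[0,0,0]],
    [[50,0,0],[0,0,0]],
  ],
)

```text
time_s: 4.8
position: [0.4621, 0.0045, 0.2872]
tcp_rot: [[0.303, 0.953, 0.003], [0.953, -0.303, -0.0], [0.0, 0.003, -1.0]]
force: [1.1, -0.2, -0.0]
opening: 0.29
grasp_force: 0.0
```

```bash
python3 -c "
from h import *
im=capture('top')
o=cv2.resize(im[150:310,330:500],None,fx=3.5,fy=3.5,interpolation=cv2.INTER_CUBIC)
cv2.imwrite('pics/t2.png',cv2.convertScaleAbs(o,alpha=1.3)[:,:,::-1])
print(read_state()['position'])"
```

```text
[0.46338717 0.01199023 0.28734314]
```

View pics/t2.png

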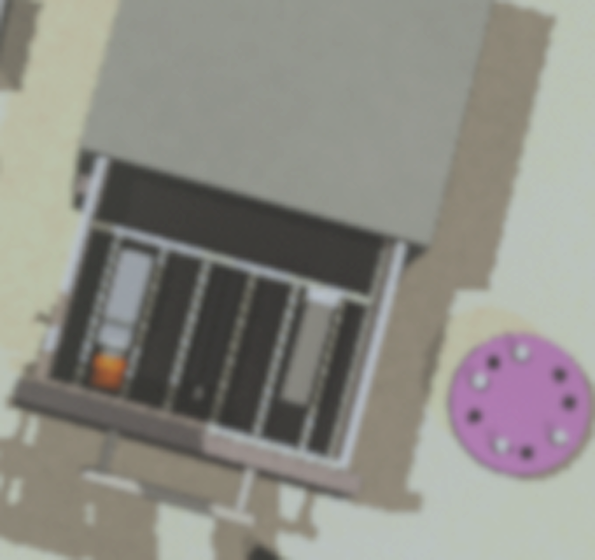

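The drawer is open. The flask is in the left lane, body back end at crop (136,251) and orange cap at (108,370). The case is in the middle lane and the mailer in the right one.

```bash
python3 -c "
from h import *
f=lambda p:np.array(p)/3.5+[330,150]
b=back('top',f([136,251]),.146)[0,:2]; c=back('top',f([108,370]),.1345)[0,:2]; sh=back('top',f([121,324]),.146)[0,:2]
a=np.radians(-17.85);ux=np.array([np.cos(a),np.sin(a)]);uy=np.array([-ux[1],ux[0]])
F=np.array([.5869,-.3019])
for q in(b,sh,c): print(q,(q-F)@ux,(q-F)@uy)
ends=back('top',f([[88,474],[250,520]]),.147)[:,:2];h=ends.mean(0);print('handle',h,(h-F)@ux,(h-F)@uy)
"
```

```text
[ 0.55739046 -0.21764774] -0.05391453515033979 0.07115110352933797
[ 0.50482652 -0.20479646] -0.10788741255188543 0.0672715376031254
[ 0.47314298 -0.19476664] -0.14112018642109875 0.06710671048998158
handle [ 0.37986062 -0.23424991] -0.21780949078113043 0.0009305938308514574
```

```bash
python3 -c "
from h import *
plan([.523,-.2099,.24],72.15,12)"
```

```text
t 4.85 p0 [0.4634 0.012  0.2873] dist/row 19.548788049943226 rot/row 0.13009530711834383
[[-16.2, 10.2, 3.8], [0.0007, -0.0003, -0.1301]]
[[-17.4, 8.0, 3.8], [0.0007, -0.0003, -0.1301]]
[[-18.3, 5.7, 3.8], [0.0007, -0.0003, -0.1301]]
[[-18.9, 3.3, 3.9], [0.0007, -0.0003, -0.1301]]
[[-19.1, 0.8, 3.9], [0.0007, -0.0003, -0.1301]]
[[-19.1, -1.7, 3.9], [0.0007, -0.0003, -0.1301]]
[[-18.7, -4.1, 3.9], [0.0007, -0.0003, -0.1301]]
[[-18.0, -6.5, 3.9], [0.0007, -0.0003, -0.1301]]
[[-17.0, -8.8, 3.9], [0.0007, -0.0003, -0.1301]]
[[-15.7, -10.9, 3.9], [0.0007, -0.0003, -0.1301]]
[[-14.2, -12.9, 3.9], [0.0007, -0.0003, -0.1301]]
[[-12.4, -14.6, 3.9], [0.0007, -0.0003, -0.1301]]
```

Request:
drive_tool(
  motion=[
    [[-16,10,4],[0,0,-0.13]],
    [[-17,8,4],[0,0,-0.13]],
    [[-18,6,4],[0,0,-0.13]],
    [[-19,3,4],[0,0,-0.13]],
    [[-19,1,4],[0,0,-0.13]],
  ],
  gripper=0.44,
)

```text
time_s: 5.35
position: [0.4859, -0.0901, 0.2667]
tcp_rot: [[-0.341, 0.94, 0.001], [0.94, 0.341, -0.0], [-0.001, 0.001, -1.0]]
force: [-0.4, -0.2, -0.2]
opening: 0.438
grasp_force: 0.0
```

Request:
drive_tool(
  motion=[
    [[-19,-2,4],[0,0,-0.13]],
    [[-19,-4,4],[0,0,-0.13]],
    [[-18,-6,4],[0,0,-0.13]],
    [[-17,-9,4],[0,0,-0.13]],
    [[-16,-11,4],[0,0,-0.13]],
  ],
)

```text
time_s: 5.85
position: [0.5103, -0.1834, 0.2466]
tcp_rot: [[-0.84, 0.542, 0.001], [0.542, 0.84, -0.0], [-0.001, 0.0, -1.0]]
force: [0.0, -0.0, -0.3]
opening: 0.441
grasp_force: 0.0
```

Request:
drive_tool(
  motion=[
    [[-14,-13,4],[0,0,-0.13]],
    [[-12,-15,4],[0,0,-0.13]],
    [[0,0,0],[0,0,0]],
  ],
)

```text
time_s: 6.15
position: [0.5195, -0.2221, 0.2382]
tcp_rot: [[-0.949, 0.315, 0.001], [0.315, 0.949, -0.001], [-0.002, -0.001, -1.0]]
force: [-0.1, -0.5, 0.6]
opening: 0.437
grasp_force: 0.0
```

```bash
python3 -c "
from h import *
plan([.523,-.2099,.121],72.15,5)"
```

```text
t 6.15 p0 [ 0.5195 -0.2221  0.2382] dist/row 23.57366543822885 rot/row 0.0017617553634608515
[[0.1, 2.6, 23.4], [-0.0002, 0.0003, -0.0017]]
[[0.1, 2.6, 23.4], [-0.0002, 0.0003, -0.0017]]
[[0.1, 2.6, 23.4], [-0.0002, 0.0003, -0.0017]]
[[0.1, 2.5, 23.4], [-0.0002, 0.0003, -0.0017]]
[[0.1, 2.5, 23.4], [-0.0002, 0.0003, -0.0017]]
```

Request:
drive_tool(
  motion=[
    [[0,13,0],[0,0,0]],
    [[0,0,20],[0,0,0]],
    [[0,0,25],[0,0,0]],
    [[0,0,0],[0,0,0]],
  ],
)

```text
time_s: 6.55
position: [0.5202, -0.2038, 0.1912]
tcp_rot: [[-0.95, 0.313, -0.006], [0.313, 0.95, 0.005], [0.007, 0.003, -1.0]]
force: [-1.3, -0.4, -0.3]
opening: 0.437
grasp_force: 0.0
```

```bash
python3 -c "
from h import *
plan([.523,-.2099,.121],72.15,4)
im=capture('top');s=capture('side')
o=cv2.resize(im[170:290,330:460],None,fx=3,fy=3,interpolation=cv2.INTER_CUBIC)
q=cv2.resize(s[190:310,330:460],None,fx=3,fy=3,interpolation=cv2.INTER_CUBIC)
cv2.imwrite('pics/t3.png',np.hstack([o,q])[:,:,::-1])"
```

```text
t 6.55 p0 [ 0.5202 -0.2038  0.1912] dist/row 17.618966401538213 rot/row 0.0025953865945822024
[[-1.3, -1.3, 17.5], [0.0006, -0.0017, -0.0018]]
[[-1.2, -1.3, 17.5], [0.0006, -0.0017, -0.0018]]
[[-1.2, -1.3, 17.5], [0.0006, -0.0017, -0.0018]]
[[-1.2, -1.2, 17.5], [0.0006, -0.0017, -0.0018]]
```

View pics/t3.png

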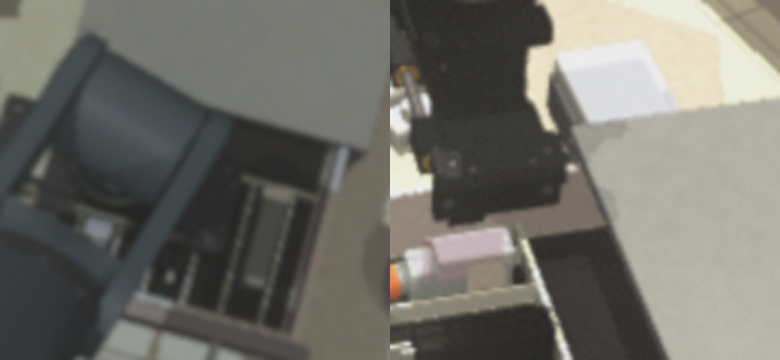

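Request:
drive_tool(
  motion=[
    [[0,0,0],[0,0,0]],
    [[0,0,0],[0,0,0]],
  ],
)

```text
time_s: 6.85
position: [0.523, -0.2073, 0.1949]
tcp_rot: [[-0.95, 0.313, 0.002], [0.313, 0.95, -0.001], [-0.003, -0.001, -1.0]]
force: [0.2, -0.1, -0.2]
opening: 0.439
grasp_force: 0.0
```

```bash
python3 -c "
from h import *
plan([.523,-.2099,.121],72.15,4)
s=read_state();T=s['position'];R=s['tcp_rot']
pts=[T,T-.07*R[:,2],T-.07*R[:,2]+.095*R[:,1],T-.07*R[:,2]-.095*R[:,1],[.523,-.2099,.146],T+.02*R[:,1],T-.02*R[:,1]]
print((proj('side',pts)-[330,190])*3+[390,0])"
```

```text
t 6.85 p0 [ 0.523  -0.2073  0.1949] dist/row 18.493026197023706 rot/row 0.00192128609822264
[[-0.2, -0.6, 18.5], [-0.0001, 0.0006, -0.0018]]
[[-0.2, -0.6, 18.5], [-0.0001, 0.0006, -0.0018]]
[[-0.2, -0.6, 18.5], [-0.0001, 0.0006, -0.0018]]
[[-0.2, -0.6, 18.5], [-0.0001, 0.0006, -0.0018]]
[[459.36884391 190.61457126]
 [464.06904542 108.67879626]
 [428.8868586   10.16554808]
 [503.77781313 220.19659482]
 [458.2217211  246.35258589]
 [452.00318229 168.76791533]
 [466.91370214 213.00196424]]
```

The side crop shows the gripper directly above the flask, whose top spans crop x 428–515. That matches the prediction, so I'm descending and gripping.

Request:
drive_tool(
  motion=[
    [[0,-2,20],[0,0,0]],
    [[0,0,20],[0,0,0]],
    [[0,0,18],[0,0,0]],
    [[0,0,15],[0,0,0]],
    [[0,0,0],[0,0,0]],
  ],
)

```text
time_s: 7.35
position: [0.5209, -0.2088, 0.1196]
tcp_rot: [[-0.949, 0.314, -0.002], [0.314, 0.949, 0.001], [0.002, 0.001, -1.0]]
force: [-0.6, -0.3, 0.7]
opening: 0.439
grasp_force: 0.0
```

Request:
drive_tool(
  motion=[
    [[0,0,0],[0,0,0]],
    [[0,0,0],[0,0,0]],
    [[0,0,0],[0,0,0]],
    [[0,0,0],[0,0,0]],
  ],
  gripper=0.1,
)

```text
time_s: 7.75
position: [0.5222, -0.2095, 0.1217]
tcp_rot: [[-0.95, 0.313, 0.002], [0.313, 0.95, -0.001], [-0.002, -0.001, -1.0]]
force: [0.1, 0.1, 4.6]
opening: 0.272
grasp_force: 30.0
```

Request:
drive_tool(
  motion=[
    [[0,0,-20],[0,0,0]],
    [[0,0,-35],[0,0,0]],
    [[0,0,-40],[0,0,0]],
    [[0,0,-25],[0,0,0]],
    [[0,0,0],[0,0,0]],
  ],
)

```text
time_s: 8.25
position: [0.5238, -0.2105, 0.245]
tcp_rot: [[-0.95, 0.313, 0.008], [0.313, 0.95, -0.005], [-0.009, -0.003, -1.0]]
force: [0.6, -0.2, -1.0]
opening: 0.27
grasp_force: 30.0
```

```bash
python3 -c "
from h import *
plan([.43,.0,.22],28.4,7)
print(read_state()['opening'],read_state()['grasp_force'])"
```

```text
t 8.25 p0 [ 0.5238 -0.2105  0.245 ] dist/row 33.12237058271406 rot/row 0.10808609968946697
[[22.2, 24.4, 3.3], [0.0001, 0.0014, 0.1081]]
[[24.7, 21.8, 3.3], [0.0001, 0.0014, 0.1081]]
[[26.9, 19.1, 3.4], [0.0001, 0.0014, 0.1081]]
[[28.8, 16.0, 3.4], [0.0001, 0.0014, 0.1081]]
[[30.3, 12.8, 3.4], [0.0001, 0.0014, 0.1081]]
[[31.5, 9.5, 3.5], [0.0001, 0.0014, 0.1081]]
[[32.4, 6.0, 3.5], [0.0001, 0.0014, 0.1081]]
0.2701996606423085 29.999903859570622
```

Request:
drive_tool(
  motion=[
    [[22,24,2],[0,0,0.108]],
    [[25,22,3],[0,0,0.108]],
    [[27,19,4],[0,0,0.108]],
    [[29,16,4],[0,0,0.108]],
    [[30,13,4],[0,0,0.108]],
  ],
)

```text
time_s: 8.75
position: [0.4527, -0.0574, 0.2225]
tcp_rot: [[-0.65, 0.76, -0.002], [0.76, 0.65, 0.001], [0.002, -0.001, -1.0]]
force: [-0.1, -0.0, -0.5]
opening: 0.275
grasp_force: 30.0
```

Request:
drive_tool(
  motion=[
    [[31,9,4],[0,0,0.108]],
    [[32,6,4],[0,0,0.108]],
    [[0,0,0],[0.14,0,0]],
    [[0,0,0],[0.14,0,0]],
    [[0,0,0],[0.14,0,0]],
  ],
)

```text
time_s: 9.25
position: [0.4272, 0.0005, 0.2158]
tcp_rot: [[-0.476, 0.801, -0.362], [0.879, 0.434, -0.198], [-0.001, -0.413, -0.911]]
force: [-0.0, -0.1, 0.2]
opening: 0.275
grasp_force: 30.0
```

Request:
drive_tool(
  motion=[
    [[0,0,0],[0.14,0,0]],
    [[0,0,0],[0,0,0]],
    [[0,0,0],[0,0,0]],
  ],
)

```text
time_s: 9.55
position: [0.4269, 0.0006, 0.2143]
tcp_rot: [[-0.477, 0.744, -0.469], [0.879, 0.405, -0.252], [0.002, -0.532, -0.847]]
force: [0.2, 0.4, -0.1]
opening: 0.272
grasp_force: 30.0
```

```bash
python3 -c "
from h import *
plan([.43,.0,.028],28.4,6,32)"
```

```text
t 9.55 p0 [0.4269 0.0006 0.2143] dist/row 31.053781603386874 rot/row 0.0005811029951635943
[[-0.4, 16.9, 26.1], [-0.0004, -0.0002, 0.0003]]
[[-0.4, 16.9, 26.1], [-0.0004, -0.0002, 0.0003]]
[[-0.4, 16.8, 26.1], [-0.0004, -0.0002, 0.0003]]
[[-0.4, 16.8, 26.1], [-0.0004, -0.0002, 0.0003]]
[[-0.4, 16.8, 26.1], [-0.0004, -0.0002, 0.0003]]
[[-0.3, 16.8, 26.1], [-0.0004, -0.0002, 0.0003]]
```

Request:
drive_tool(
  motion=[
    [[0,21,33],[0,0,0]],
    [[0,21,33],[0,0,0]],
    [[0,21,33],[0,0,0]],
    [[0,19,30],[0,0,0]],
    [[0,12,19],[0,0,0]],
  ],
)

```text
time_s: 10.05
position: [0.4267, 0.0003, 0.0393]
tcp_rot: [[-0.474, 0.746, -0.468], [0.88, 0.403, -0.251], [0.001, -0.531, -0.847]]
force: [-0.7, -0.4, -0.0]
opening: 0.271
grasp_force: 30.0
```

Request:
drive_tool(
  motion=[
    [[0,3,5],[0,0,0]],
    [[0,0,0],[0,0,0]],
    [[0,0,0],[0,0,0]],
  ],
)

```text
time_s: 10.35
position: [0.4288, 0.0004, 0.0358]
tcp_rot: [[-0.475, 0.747, -0.465], [0.88, 0.403, -0.253], [-0.001, -0.529, -0.848]]
force: [-0.6, -0.3, 0.5]
opening: 0.28
grasp_force: 30.0
```

Now 9 mm more, with contact expected at about z = 0.025.

Request:
drive_tool(
  motion=[
    [[0,2,4],[0,0,0]],
    [[0,2,3],[0,0,0]],
    [[0,1,1],[0,0,0]],
    [[0,0,0],[0,0,0]],
    [[0,0,0],[0,0,0]],
  ],
)

```text
time_s: 10.85
position: [0.4284, 0.0008, 0.025]
tcp_rot: [[-0.476, 0.745, -0.467], [0.879, 0.403, -0.253], [-0.0, -0.531, -0.847]]
force: [0.1, -0.2, 0.7]
opening: 0.272
grasp_force: 30.0
```

Request:
drive_tool(
  motion=[
    [[0,0,0],[0,0,0]],
    [[0,0,0],[0,0,0]],
    [[0,0,0],[0,0,0]],
  ],
  gripper=0.4,
)

```text
time_s: 11.15
position: [0.4284, 0.0007, 0.025]
tcp_rot: [[-0.476, 0.745, -0.467], [0.879, 0.403, -0.253], [-0.0, -0.531, -0.847]]
force: [-0.4, 0.3, 0.5]
opening: 0.384
grasp_force: 0.0
```

Request:
drive_tool(
  motion=[
    [[0,0,-10],[0,0,0]],
    [[0,0,-10],[0,0,0]],
    [[0,0,-15],[0,0,0]],
    [[0,0,-25],[0,0,0]],
    [[0,0,-50],[0,0,0]],
  ],
)

```text
time_s: 11.65
position: [0.4774, 0.0287, 0.1182]
tcp_rot: [[-0.475, 0.742, -0.474], [0.88, 0.403, -0.252], [0.004, -0.536, -0.844]]
force: [0.5, -0.1, 0.6]
opening: 0.4
grasp_force: 0.0
```

Request:
drive_tool(
  motion=[
    [[0,0,-50],[-0.14,0,0]],
    [[0,0,-40],[-0.14,0,0]],
    [[0,0,0],[-0.14,0,0]],
    [[0,0,0],[-0.14,0,0]],
    [[0,0,0],[0,0,0]],
  ],
  gripper=0.85,
)

```text
time_s: 12.15
position: [0.5135, 0.0486, 0.1986]
tcp_rot: [[-0.474, 0.88, -0.002], [0.88, 0.474, 0.001], [0.001, -0.001, -1.0]]
force: [0.1, 0.5, -1.0]
opening: 0.77
grasp_force: 0.0
```

```bash
python3 -c "
from h import *
print((proj('top',[.43,0,.012])),proj('side',[.43,0,.012]),read_state()['position'])
s=capture('side');t=capture('top')
u=proj('side',[.43,0,.012])[0].astype(int);v=proj('top',[.43,0,.012])[0].astype(int)
g=lambda im,c:cv2.resize(im[c[1]-50:c[1]+50,c[0]-65:c[0]+65],None,fx=3,fy=3,interpolation=cv2.INTER_CUBIC)
print(u,v);cv2.imwrite('pics/f4.png',np.hstack([g(s,u),g(t,v)])[:,:,::-1])"
```

```text
[[287.72212988 278.24628234]] [[266.14959052 268.13054692]] [0.51349042 0.04860411 0.19855249]
[266 268] [287 278]
```

View pics/f4.png

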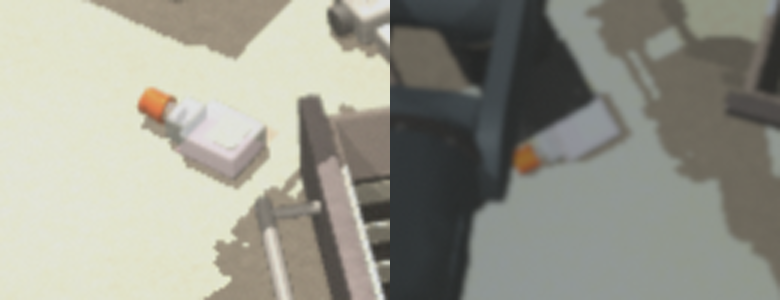

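The flask lies flat with its paper label up, next to the open drawer. The side crop puts the cap at (156,102) and the body's back-end edge mid at (252,142). The top crop puts them at (527,158) and (611,117).

```bash
python3 -c "
from h import *
for n,c,cap,end in (('side',(201,218),(156,102),(252,142)),('top',(222,228),(137,158),(221,117))):
  C=back(n,np.array(cap)/3+c,.0125 if n=='side' else .02)[0,:2];E=back(n,np.array(end)/3+c,.024)[0,:2]
  d=(C-E);L=np.linalg.norm(d);d/=L
  print(n,C,E,L,np.degrees(np.arctan2(d[1],d[0])),E+d*.035)
"
```

```text
side [0.42567844 0.06082118] [ 0.46628594 -0.02343586] 0.09353190747513955 115.73164086923796 [0.45109046 0.00809345]
top [0.42452018 0.05387754] [ 0.4589382  -0.02305925] 0.08428445935016957 114.10157274342491 [0.44464576 0.00888956]
```

```bash
python3 -c "
from h import *
plan([.447,.0075,.1],26,3)"
```

```text
t 12.25 p0 [0.5177 0.0487 0.1981] dist/row 42.5805953428923 rot/row 0.013852688938096517
[[-0.9, -27.2, 32.7], [-0.0001, 0.0002, 0.0138]]
[[-1.3, -27.2, 32.7], [-0.0001, 0.0002, 0.0138]]
[[-1.6, -27.2, 32.7], [-0.0001, 0.0002, 0.0138]]
```

Request:
drive_tool(
  motion=[
    [[-1,-27,33],[0,0,0.014]],
    [[-1,-27,33],[0,0,0.014]],
    [[-2,-27,32],[0,0,0.014]],
    [[0,0,0],[0,0,0]],
    [[0,0,0],[0,0,0]],
  ],
)

```text
time_s: 12.75
position: [0.4491, 0.0077, 0.0982]
tcp_rot: [[-0.439, 0.899, -0.001], [0.899, 0.439, 0.0], [0.001, -0.001, -1.0]]
force: [0.5, -0.2, 0.4]
opening: 0.852
grasp_force: 0.0
```

```bash
python3 -c "
from h import *
plan([.447,.0075,.005],26,4)"
```

```text
t 12.75 p0 [0.4491 0.0077 0.0982] dist/row 23.295508043796428 rot/row 0.00034353782501531186
[[0.2, -0.5, 23.3], [-0.0003, -0.0002, 0.0001]]
[[0.2, -0.5, 23.3], [-0.0003, -0.0002, 0.0001]]
[[0.2, -0.5, 23.3], [-0.0003, -0.0002, 0.0001]]
[[0.2, -0.5, 23.3], [-0.0003, -0.0002, 0.0001]]
```

Request:
drive_tool(
  motion=[
    [[0,-2,30],[0,0,0]],
    [[0,0,30],[0,0,0]],
    [[0,0,21],[0,0,0]],
    [[0,0,11],[0,0,0]],
    [[0,0,0],[0,0,0]],
  ],
)

```text
time_s: 13.25
position: [0.4476, 0.0071, 0.0063]
tcp_rot: [[-0.44, 0.898, 0.001], [0.898, 0.44, -0.0], [-0.0, 0.0, -1.0]]
force: [-0.6, 0.0, 0.5]
opening: 0.849
grasp_force: 0.0
```

Request:
drive_tool(
  motion=[
    [[0,0,0],[0,0,0]],
    [[0,0,0],[0,0,0]],
    [[0,0,0],[0,0,0]],
    [[0,0,0],[0,0,0]],
    [[0,0,0],[0,0,0]],
  ],
  gripper=0.3,
)

```text
time_s: 13.75
position: [0.4464, 0.0068, 0.0077]
tcp_rot: [[-0.438, 0.899, 0.002], [0.899, 0.438, -0.0], [-0.001, 0.001, -1.0]]
force: [-0.2, 0.5, 4.3]
opening: 0.525
grasp_force: 30.0
```

Request:
drive_tool(
  motion=[
    [[0,0,-20],[0,0,0]],
    [[0,0,-50],[0,0,0]],
    [[0,0,-50],[0,0,0]],
    [[0,0,-50],[0,0,0]],
    [[0,0,-50],[0,0,0]],
  ],
)

```text
time_s: 14.25
position: [0.4448, 0.0071, 0.2291]
tcp_rot: [[-0.438, 0.899, -0.001], [0.899, 0.438, 0.0], [0.0, -0.0, -1.0]]
force: [1.2, -0.1, -0.5]
opening: 0.524
grasp_force: 30.0
```

```bash
python3 -c "
from h import *
plan([.5405,.2927,.225],28.4,10)
print(read_state()['opening'])"
```

```text
t 14.25 p0 [0.4448 0.0071 0.2291] dist/row 30.124098798002457 rot/row 0.004185845826043373
[[21.5, 21.1, 0.4], [-0.0, -0.0, -0.0042]]
[[21.4, 21.2, 0.4], [-0.0, -0.0, -0.0042]]
[[21.3, 21.3, 0.4], [-0.0, -0.0, -0.0042]]
[[21.2, 21.4, 0.4], [-0.0, -0.0, -0.0042]]
[[21.1, 21.5, 0.4], [-0.0, -0.0, -0.0042]]
[[21.0, 21.6, 0.4], [-0.0, -0.0, -0.0042]]
[[20.9, 21.7, 0.4], [-0.0, -0.0, -0.0042]]
[[20.8, 21.7, 0.4], [-0.0, -0.0, -0.0042]]
[[20.8, 21.8, 0.4], [-0.0, -0.0, -0.0042]]
[[20.7, 21.9, 0.4], [-0.0, -0.0, -0.0042]]
0.5235841438039547
```

Request:
drive_tool(
  motion=[
    [[21,21,0],[0,0,-0.004]],
    [[21,21,0],[0,0,-0.004]],
    [[21,21,0],[0,0,-0.004]],
    [[21,21,0],[0,0,-0.004]],
    [[21,21,0],[0,0,-0.004]],
  ],
)

```text
time_s: 14.75
position: [0.4925, 0.1487, 0.227]
tcp_rot: [[-0.456, 0.89, -0.001], [0.89, 0.456, -0.0], [0.0, -0.001, -1.0]]
force: [0.0, -0.4, -0.4]
opening: 0.521
grasp_force: 30.0
```

Request:
drive_tool(
  motion=[
    [[21,22,0],[0,0,-0.004]],
    [[21,22,0],[0,0,-0.004]],
    [[21,22,0],[0,0,-0.004]],
    [[21,22,0],[0,0,-0.004]],
    [[21,22,0],[0,0,-0.004]],
  ],
)

```text
time_s: 15.25
position: [0.5413, 0.2927, 0.2267]
tcp_rot: [[-0.474, 0.88, -0.001], [0.88, 0.474, -0.001], [0.0, -0.001, -1.0]]
force: [0.7, 0.2, -0.3]
opening: 0.524
grasp_force: 30.0
```

Request:
drive_tool(
  motion=[
    [[0,0,15],[0,0,0]],
    [[0,0,10],[0,0,0]],
    [[0,0,0],[0,0,0]],
    [[0,0,0],[0,0,0]],
  ],
)

```text
time_s: 15.65
position: [0.5412, 0.291, 0.2017]
tcp_rot: [[-0.473, 0.881, -0.001], [0.881, 0.473, -0.001], [0.0, -0.002, -1.0]]
force: [0.9, 0.0, 0.3]
opening: 0.524
grasp_force: 30.0
```

```bash
python3 -c "
from h import *
plan([.5405,.2927,.175],28.4,4)
S=read_state();print(S['opening'])
s=capture('side')
x0,y0=190,70
cv2.imwrite('pics/f5.png',cv2.convertScaleAbs(cv2.resize(s[y0:y0+110,x0:x0+150],None,fx=5,fy=5,interpolation=cv2.INTER_CUBIC),alpha=1.2)[:,:,::-1])
T=S['position'];R=S['tcp_rot'];b=T[2]-.0077
P=lambda x,y,z:T+R[:,0]*x+R[:,1]*y+[0,0,z-T[2]]
print((proj('side',[P(.053,0,b+.012),P(-.035,-.023,b+.024),P(-.035,-.023,b),P(.017,-.023,b+.024),[.5415,.2927,.165]])-[x0,y0])*5)"
```

```text
t 15.65 p0 [0.5412 0.291  0.2017] dist/row 6.691146559874413 rot/row 0.0007495400871231955
[[0.5, 0.1, 6.7], [-0.0004, -0.0, -0.0006]]
[[0.5, 0.1, 6.7], [-0.0004, -0.0, -0.0006]]
[[0.5, 0.1, 6.7], [-0.0004, -0.0, -0.0006]]
[[0.5, 0.0, 6.7], [-0.0004, -0.0, -0.0006]]
0.5241482646949871
[[218.94939319 220.2678432 ]
 [332.57268322 273.26542228]
 [335.67375662 315.70562866]
 [245.76348702 241.75090802]
 [309.35432435 319.82533861]]
```

View pics/f5.png

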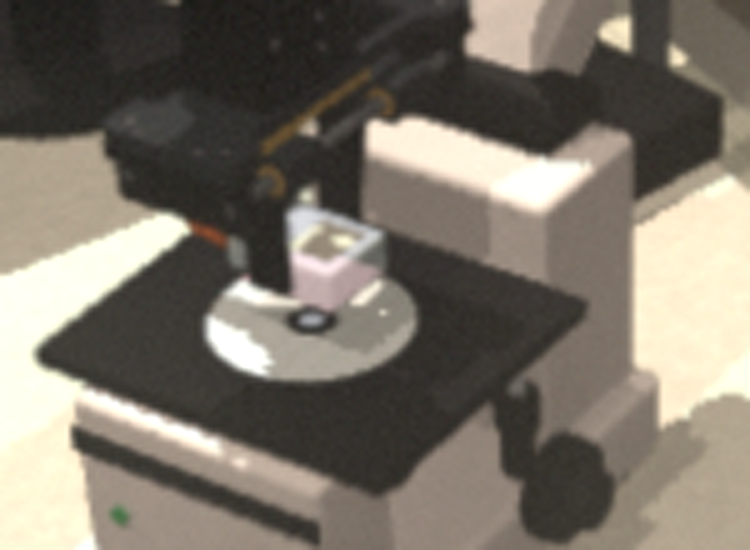

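The window is at (312,320), as predicted. The flask is held level above it, centred to within a few mm. I'm lowering to contact.

Request:
drive_tool(
  motion=[
    [[2,0,8],[0,0,0]],
    [[0,0,8],[0,0,0]],
    [[0,0,6],[0,0,0]],
    [[0,0,3],[0,0,0]],
    [[0,0,0],[0,0,0]],
  ],
)

```text
time_s: 16.2
position: [0.5404, 0.2933, 0.1762]
tcp_rot: [[-0.474, 0.88, -0.001], [0.88, 0.474, -0.001], [0.0, -0.002, -1.0]]
force: [-0.3, 0.1, -0.3]
opening: 0.527
grasp_force: 30.0
```

Request:
drive_tool(
  motion=[
    [[0,0,1],[0,0,0]],
    [[0,0,1],[0,0,0]],
    [[0,0,0],[0,0,0]],
    [[0,0,0],[0,0,0]],
  ],
)

```text
time_s: 16.6
position: [0.5409, 0.2936, 0.1752]
tcp_rot: [[-0.474, 0.88, 0.0], [0.88, 0.474, 0.0], [-0.0, 0.0, -1.0]]
force: [0.6, -0.2, -1.0]
opening: 0.527
grasp_force: 30.0
```

Request:
drive_tool(
  motion=[
    [[0,0,1],[0,0,0]],
    [[0,0,1],[0,0,0]],
    [[0,0,0],[0,0,0]],
    [[0,0,0],[0,0,0]],
  ],
)

```text
time_s: 17.0
position: [0.5408, 0.2935, 0.173]
tcp_rot: [[-0.474, 0.88, -0.0], [0.88, 0.474, -0.0], [0.0, -0.0, -1.0]]
force: [0.4, -0.7, -1.2]
opening: 0.525
grasp_force: 30.0
```

Request:
drive_tool(
  motion=[
    [[0,0,1],[0,0,0]],
    [[0,0,0],[0,0,0]],
    [[0,0,0],[0,0,0]],
  ],
)

```text
time_s: 17.3
position: [0.5409, 0.2936, 0.1727]
tcp_rot: [[-0.474, 0.88, 0.001], [0.88, 0.474, 0.0], [-0.0, 0.001, -1.0]]
force: [-0.4, -0.8, 4.7]
opening: 0.528
grasp_force: 30.0
```

Contact at the expected height. Releasing and retreating.

Request:
drive_tool(
  motion=[
    [[0,0,0],[0,0,0]],
    [[0,0,0],[0,0,0]],
    [[0,0,0],[0,0,0]],
    [[0,0,0],[0,0,0]],
  ],
  gripper=0.75,
)

```text
time_s: 17.7
position: [0.5407, 0.2935, 0.1716]
tcp_rot: [[-0.474, 0.88, -0.0], [0.88, 0.474, -0.0], [0.0, -0.0, -1.0]]
force: [-0.3, 0.3, -0.8]
opening: 0.732
grasp_force: 0.0
```

Request:
drive_tool(
  motion=[
    [[0,0,-10],[0,0,0]],
    [[0,0,-20],[0,0,0]],
    [[0,0,-40],[0,0,0]],
    [[0,0,-40],[0,0,0]],
    [[0,0,0],[0,0,0]],
  ],
)

```text
time_s: 18.2
position: [0.5446, 0.2949, 0.2895]
tcp_rot: [[-0.474, 0.88, 0.014], [0.88, 0.474, 0.005], [-0.002, 0.014, -1.0]]
force: [0.3, -0.7, 0.2]
opening: 0.751
grasp_force: 0.0
```

```bash
python3 -c "
from h import *
plan([.37,-.19,.27],-17.85,14)
"
```

```text
t 18.2 p0 [0.5446 0.2949 0.2895] dist/row 36.84127035816346 rot/row 0.05755875724178527
[[-24.6, -27.4, 1.1], [0.001, -0.0002, 0.0575]]
[[-26.1, -26.0, 1.1], [0.001, -0.0002, 0.0575]]
[[-27.6, -24.4, 1.1], [0.001, -0.0002, 0.0575]]
[[-28.9, -22.8, 1.2], [0.001, -0.0002, 0.0575]]
[[-30.2, -21.1, 1.2], [0.001, -0.0002, 0.0575]]
[[-31.3, -19.3, 1.2], [0.001, -0.0002, 0.0575]]
[[-32.4, -17.5, 1.2], [0.001, -0.0002, 0.0575]]
[[-33.4, -15.6, 1.3], [0.001, -0.0002, 0.0575]]
[[-34.2, -13.6, 1.3], [0.001, -0.0002, 0.0575]]
[[-34.9, -11.6, 1.3], [0.001, -0.0002, 0.0575]]
[[-35.5, -9.6, 1.3], [0.001, -0.0002, 0.0575]]
[[-36.0, -7.6, 1.4], [0.001, -0.0002, 0.0575]]
[[-36.4, -5.5, 1.4], [0.001, -0.0002, 0.0575]]
[[-36.7, -3.4, 1.4], [0.001, -0.0002, 0.0575]]
```

Request:
drive_tool(
  motion=[
    [[-25,-27,0],[0,0,0.058]],
    [[-26,-26,0],[0,0,0.058]],
    [[-28,-24,0],[0,0,0.058]],
    [[-29,-23,0],[0,0,0.058]],
    [[-30,-21,1],[0,0,0.058]],
  ],
  gripper=0.29,
)

```text
time_s: 18.7
position: [0.4784, 0.1189, 0.2813]
tcp_rot: [[-0.201, 0.98, 0.001], [0.98, 0.201, -0.0], [-0.0, 0.001, -1.0]]
force: [-0.1, 0.5, -0.8]
opening: 0.384
grasp_force: 0.0
```

Request:
drive_tool(
  motion=[
    [[-31,-19,2],[0,0,0.058]],
    [[-32,-17,2],[0,0,0.058]],
    [[-33,-16,2],[0,0,0.058]],
    [[-34,-14,2],[0,0,0.058]],
    [[-35,-12,2],[0,0,0.058]],
  ],
)

```text
time_s: 19.2
position: [0.4149, -0.0527, 0.2713]
tcp_rot: [[0.088, 0.996, 0.001], [0.996, -0.088, -0.0], [-0.0, 0.001, -1.0]]
force: [0.3, 0.1, -0.0]
opening: 0.292
grasp_force: 0.0
```

Request:
drive_tool(
  motion=[
    [[-36,-10,1],[0,0,0.058]],
    [[-36,-8,1],[0,0,0.058]],
    [[-36,-5,1],[0,0,0.058]],
    [[-37,-3,1],[0,0,0.052]],
    [[0,0,0],[0,0,0]],
  ],
)

```text
time_s: 19.7
position: [0.3644, -0.1944, 0.2674]
tcp_rot: [[0.313, 0.95, 0.001], [0.95, -0.313, -0.003], [-0.002, 0.002, -1.0]]
force: [0.9, -0.3, 0.4]
opening: 0.296
grasp_force: 0.0
```

```bash
python3 -c "
from h import *
plan([.3861,-.2369,.21],-17.65,3)
"
```

```text
t 19.7 p0 [ 0.3644 -0.1944  0.2674] dist/row 24.898232992040526 rot/row 0.0034960848724360687
[[-11.2, 11.3, 19.2], [0.0006, 0.0008, -0.0034]]
[[-11.2, 11.2, 19.2], [0.0006, 0.0008, -0.0034]]
[[-11.3, 11.2, 19.2], [0.0006, 0.0008, -0.0034]]
```

Request:
drive_tool(
  motion=[
    [[-11,11,19],[0,0,-0.004]],
    [[-11,11,19],[0,0,-0.004]],
    [[-11,11,19],[0,0,-0.003]],
    [[0,0,0],[0,0,0]],
    [[0,0,0],[0,0,0]],
  ],
)

```text
time_s: 20.2
position: [0.3861, -0.2307, 0.21]
tcp_rot: [[0.296, 0.955, -0.001], [0.955, -0.296, 0.002], [0.001, -0.002, -1.0]]
force: [0.0, 0.4, 0.3]
opening: 0.291
grasp_force: 0.0
```

```bash
python3 -c "
from h import *
plan([.3861,-.2369,.127],-17.65,4)
"
```

```text
t 20.2 p0 [ 0.3861 -0.2307  0.21  ] dist/row 20.815073901853932 rot/row 0.0019206990978364363
[[-1.5, 0.5, 20.8], [-0.0004, -0.0003, 0.0019]]
[[-1.5, 0.5, 20.8], [-0.0004, -0.0003, 0.0019]]
[[-1.5, 0.5, 20.8], [-0.0004, -0.0003, 0.0019]]
[[-1.5, 0.5, 20.8], [-0.0004, -0.0003, 0.0019]]
```

Request:
drive_tool(
  motion=[
    [[-5,1,25],[0,0,0.006]],
    [[-1,1,25],[0,0,0]],
    [[0,0,18],[0,0,0]],
    [[0,0,15],[0,0,0]],
    [[0,0,0],[0,0,0]],
  ],
)

```text
time_s: 20.7
position: [0.3857, -0.2365, 0.1267]
tcp_rot: [[0.301, 0.953, -0.002], [0.953, -0.301, 0.002], [0.002, -0.003, -1.0]]
force: [-0.2, 1.2, -0.7]
opening: 0.288
grasp_force: 0.0
```

Request:
drive_tool(
  motion=[
    [[0,0,0],[0,0,0]],
    [[0,0,0],[0,0,0]],
    [[0,0,0],[0,0,0]],
    [[0,0,0],[0,0,0]],
  ],
  gripper=0,
)

```text
time_s: 21.1
position: [0.3868, -0.2378, 0.128]
tcp_rot: [[0.302, 0.953, 0.001], [0.953, -0.302, -0.0], [0.0, 0.001, -1.0]]
force: [-0.9, 3.4, 5.9]
opening: 0.115
grasp_force: 30.0
```

Request:
drive_tool(
  motion=[
    [[0,15,0],[0,0,0]],
    [[0,35,0],[0,0,0]],
    [[0,35,0],[0,0,0]],
    [[0,35,0],[0,0,0]],
    [[0,25,0],[0,0,0]],
  ],
)

```text
time_s: 21.6
position: [0.5271, -0.2826, 0.128]
tcp_rot: [[0.302, 0.953, 0.002], [0.953, -0.302, -0.001], [-0.0, 0.002, -1.0]]
force: [-2.0, 1.5, 4.8]
opening: 0.116
grasp_force: 30.0
```

Request:
drive_tool(
  motion=[
    [[0,10,0],[0,0,0]],
    [[0,5,0],[0,0,0]],
    [[0,0,0],[0,0,0]],
    [[0,0,0],[0,0,0]],
  ],
)

```text
time_s: 22.0
position: [0.5395, -0.2866, 0.128]
tcp_rot: [[0.302, 0.953, 0.002], [0.953, -0.302, -0.001], [-0.0, 0.002, -1.0]]
force: [0.1, 1.4, 5.5]
opening: 0.112
grasp_force: 30.0
```

Request:
drive_tool(
  motion=[
    [[0,2,0],[0,0,0]],
    [[0,0,0],[0,0,0]],
    [[0,0,0],[0,0,0]],
  ],
)

```text
time_s: 22.3
position: [0.5406, -0.2869, 0.1281]
tcp_rot: [[0.303, 0.953, 0.001], [0.953, -0.303, -0.0], [-0.0, 0.001, -1.0]]
force: [0.5, 2.4, 6.5]
opening: 0.116
grasp_force: 30.0
```

Request:
drive_tool(
  motion=[
    [[0,2,0],[0,0,0]],
    [[0,0,0],[0,0,0]],
    [[0,0,0],[0,0,0]],
  ],
)

```text
time_s: 22.6
position: [0.5412, -0.2871, 0.128]
tcp_rot: [[0.302, 0.953, -0.002], [0.953, -0.302, 0.001], [0.0, -0.002, -1.0]]
force: [-2.6, 1.8, 8.3]
opening: 0.109
grasp_force: 30.0
```

Request:
drive_tool(
  motion=[
    [[0,2,0],[0,0,0]],
    [[0,1,0],[0,0,0]],
    [[0,0,0],[0,0,0]],
    [[0,0,0],[0,0,0]],
  ],
)

```text
time_s: 23.0
position: [0.5412, -0.287, 0.128]
tcp_rot: [[0.302, 0.953, -0.008], [0.953, -0.302, 0.003], [0.0, -0.009, -1.0]]
force: [-8.1, 2.9, 11.9]
opening: 0.114
grasp_force: 30.0
```

The drawer is hard against its stop. Relaxing, releasing, lifting and checking.

Request:
drive_tool(
  motion=[
    [[0,-3,0],[0,0,0]],
    [[0,0,0],[0,0,0]],
  ],
)

```text
time_s: 23.2
position: [0.5412, -0.2871, 0.128]
tcp_rot: [[0.303, 0.953, -0.001], [0.953, -0.303, 0.001], [0.0, -0.001, -1.0]]
force: [-1.3, 3.1, 7.7]
opening: 0.114
grasp_force: 30.0
```

Request:
drive_tool(
  motion=[
    [[0,0,0],[0,0,0]],
    [[0,0,0],[0,0,0]],
    [[0,0,0],[0,0,0]],
  ],
  gripper=0.26,
)

```text
time_s: 23.5
position: [0.5421, -0.2878, 0.1267]
tcp_rot: [[0.302, 0.953, -0.001], [0.953, -0.302, -0.0], [-0.0, -0.001, -1.0]]
force: [-1.1, -0.1, -0.4]
opening: 0.241
grasp_force: 0.0
```

Request:
drive_tool(
  motion=[
    [[0,0,-15],[0,0,0]],
    [[0,0,-40],[0,0,0]],
    [[0,0,-45],[0,0,0]],
    [[0,-50,-20],[0,0,0]],
    [[0,-50,0],[0,0,0]],
  ],
)

```text
time_s: 24.0
position: [0.4526, -0.2606, 0.2487]
tcp_rot: [[0.301, 0.954, 0.006], [0.954, -0.301, -0.007], [-0.004, 0.008, -1.0]]
force: [-0.8, -0.2, -0.8]
opening: 0.259
grasp_force: 0.0
```

Request:
drive_tool(
  motion=[
    [[0,-40,0],[0,0,0]],
    [[0,0,0],[0,0,0]],
    [[0,0,0],[0,0,0]],
  ],
)

```text
time_s: 24.3
position: [0.4124, -0.2466, 0.2459]
tcp_rot: [[0.303, 0.953, 0.001], [0.953, -0.303, -0.001], [-0.001, 0.001, -1.0]]
force: [0.6, 0.1, 0.2]
opening: 0.259
grasp_force: 0.0
```

```bash
python3 -c "
from h import *
t=capture('top');s=capture('side')
g=lambda im,x,y,k:cv2.resize(im[y:y+int(480/k),x:x+int(390/k)],None,fx=k,fy=k,interpolation=cv2.INTER_CUBIC)[:480,:390]
a=g(t,110,170,3);b=g(s,345,190,2.5)
cv2.imwrite('pics/f6.png',np.hstack([a,b])[:,:,::-1])
print((proj('top',[.5415,.2927,.189])-[110,170])*3, ((proj('top',[[.5415-.4756*d,.2927+.8797*d,.189] for d in(.053,-.035)])-[110,170])*3))"
```

```text
[[162.73630029 186.35501772]] [[108.16339545 218.25104365]
 [198.97760263 165.25182923]]
```

View pics/f6.png

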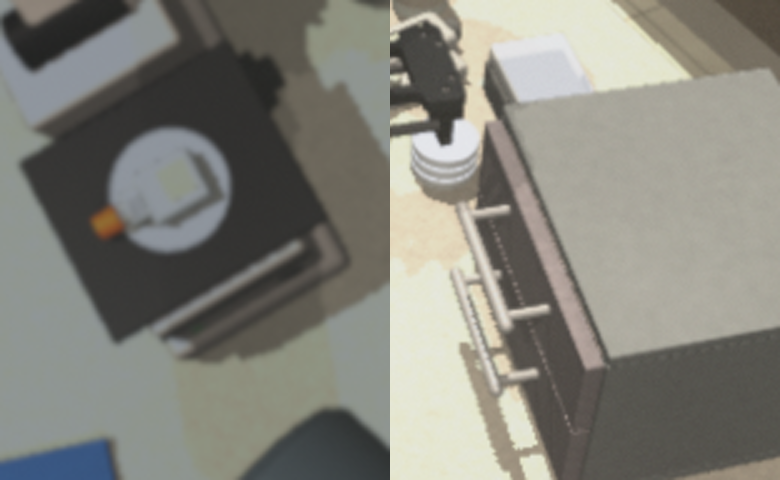

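The flask sits label up over the window, with the cap at (108,221) against a predicted (108,218). The drawer is shut and the arm touches nothing.

```bash
python3 -c "
from rig import *
print(hand_in())"
```

```text
the job is handed in; nothing more can be done
None
```

The flask was laid flat on the bench and then set level, growth face down, within about 3 mm of the stage window centre by camera; the drawer is pushed hard shut, and I handed in at about 24 s, but no verdict came back.

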